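# Put the peeler and garlic away and shut the drawer on its catch

### The job

Put the peeler and the garlic bulb away in the open drawer of the small wooden drawer unit: the peeler lying lengthwise in the narrow bay, the garlic in the wide bay. Then push the drawer gently home, without slamming it, until it seats in its catch and its front closes against the unit. Leave everything else where it is.

Things in the scene. Friction and masses are not known exactly. Their poses are not given: they have to be found in the camera images.
- drawer_unit: fixed low wooden drawer unit on the worktop, standing at the left with its drawer opening to the robot's right, 220 deep (x) x 272 wide (y) x 96 high; origin at the centre of its underside; x points from its open front to its closed back, y to its left as seen from the front, z up. Its top board covers the drawer when shut (69 mm free height over the bay floors).
- drawer (a joint): how far the drawer is pulled out towards the unit's -x, m: 0 is home, seated in the catch; up to 0.215 out. It slides with about 2 N; over the last 15 mm a ball catch resists with a few N more (about 6 N in all), then over the last 5 mm draws it in and holds it.
- drawer_front (a point): centre of the outer face of the drawer's front panel, 50 mm above the worktop; axes as the unit. The panel is 268 wide, 15 thick, its lower edge 9 and upper edge 92 mm above the worktop, with a finger notch 70 wide and 25 deep in the middle of its upper edge; no handle. When shut it lies against the front edges of the unit.
- narrow_bay (a point): centre of the floor (17 mm above the worktop) of the drawer's narrow left bay, 190 long (x) x 85 wide (y); axes as the unit, moves with the drawer. The outer side walls rise 39 mm and the divider to the other bay 36 mm above the floor, the back wall 40 mm; the front panel 75 mm.
- wide_bay (a point): centre of the floor (17 mm above the worktop) of the drawer's wide right bay, 190 long (x) x 130 wide (y); axes as the unit, moves with the drawer; walls as the narrow bay's.
- peeler_mid (a point): middle of the vegetable peeler (dark green handle, short blade) on the worktop, a bar 170 long (x) x 25 wide (y) x 17 high lying flat; this point is 9 mm above its underside; x along its length.
- garlic_mid (a point): middle of the pale garlic bulb on the black glass hob (the hob is 6 mm above the worktop), 60 x 57 x 58 high with a short stem on top; this point is 28 mm above its underside.
- lemon_a: yellow lemon, 78 x 55 x 56 high, stays where it is; origin at its underside, x along its length.
- lemon_b: a second lemon like lemon_a, stays.
- wooden_spoon: wooden spoon 316 long (x) x 54 x 14, lying at the back of the hob, stays.
- honey: honey jar with a black lid, 63 across x 94 high, at the back, stays.
- spice_jar: small glass spice jar with a red cap, 45 across x 106 high, at the back, stays.
- tea_caddy: green tea caddy with a wooden lid, 77 across x 115 high, at the back, stays.
- peeler: the peeler; origin at the centre of its underside, x along its length.
- garlic: the garlic bulb; origin at the centre of its underside.
Mind the look-alikes: they are no part of the job. There is more than one size of the garlic; the job needs the smaller.

How it is judged:
On the way, in this order (a step that is already met when the one before it is completed fails the run):
1. peeler in the narrow bay and garlic in the wide bay, let go, with the drawer still open (x of peeler_mid in the frame of narrow_bay between -0.04 and 0.04 m and y of peeler_mid in the frame of narrow_bay between -0.035 and 0.035 m and z of peeler_mid in the frame of narrow_bay between 0 and 0.03 m and x of garlic_mid in the frame of wide_bay between -0.08 and 0.08 m and y of garlic_mid in the frame of wide_bay between -0.05 and 0.05 m and z of garlic_mid in the frame of wide_bay between 0.01 and 0.05 m and value of joint drawer above 0.12 m and contact force between the fingers and peeler below 0.1 N and contact force between the fingers and garlic below 0.1 N), for 0.2 s.
2. drawer pushed home into its catch (value of joint drawer below 0.003 m), for 0.2 s.
At the end, for the whole second after the job is handed in: Drawer less than 3 mm from home. Peeler at rest in the narrow bay: its middle within 40 mm along and 35 mm across of the bay centre, 0 to 30 mm above its floor. Garlic at rest in the wide bay: its middle within 80 mm along and 50 mm across, 10 to 50 mm above its floor (x of peeler_mid in the frame of narrow_bay between -0.04 and 0.04 m and y of peeler_mid in the frame of narrow_bay between -0.035 and 0.035 m and z of peeler_mid in the frame of narrow_bay between 0 and 0.03 m and x of garlic_mid in the frame of wide_bay between -0.08 and 0.08 m and y of garlic_mid in the frame of wide_bay between -0.05 and 0.05 m and z of garlic_mid in the frame of wide_bay between 0.01 and 0.05 m and value of joint drawer below 0.003 m and linear speed of each of garlic, peeler below 0.03 m/s); the robot touches nothing.
It fails at once if the drawer is slammed: it moves inwards faster than 0.4 m/s (velocity of joint drawer below -0.4 m/s).
It fails at once if a lemon, the wooden spoon, the honey, the spice jar or the tea caddy is shifted by more than 40 mm (distance of any of lemon_a, lemon_b, wooden_spoon, honey, spice_jar, tea_caddy from where it was at the start of the episode above 0.04 m).
It also fails if it takes over 72 s, if anything falls off the work surface, if the arm or the gripper's body presses on something with over 40 N, if the wrist force passes 120 N, or if a joint passes its speed limit or range.

### The arm

A 6-joint arm with a two-finger parallel gripper is mounted at the origin on a cart in front of the work surface, level with it; the furniture and walls round the work are solid. World frame = base frame: x ahead of the robot, y to its left, z up, the work surface at z = 0. Lengths are in m, angles in rad, forces in N, time in s.
With the tool pointing down it reaches from about 0.275 to 0.725 m from the base axis. Payload 5.6 kg.
Tool frame: the origin (TCP) lies at the centre of the arm's flange, where the gripper is bolted on; the fingertips stand 173 mm ahead of it and the grasp point (between the pads) lies 155 mm ahead of it; z points along the fingers, y is the line along which they close (so a half turn about z gives the same grasp; the last joint's range is limited). The gripper opens to 85 mm and grips with 20 to 120 N. Pads are 22 mm wide; open, the fingers measure 114 mm over their backs; the gripper's body (76 mm by 85 mm) begins 54 mm behind the grasp point. The pads swing forward as they close: fully open they stand 13 mm farther back than shut.
Start: joints at [1.624, 0.255, 0.108, 0, -1.424, -0.285], TCP at [0.126, 0.535, 0.405] pointing down, gripper open.
Joint ranges: [-2.95, 2.95], [-1.21, 1.97], [-1.09, 1.5], [-2.87, 1.71], [-2.94, -0.07], [-3.05, 3.05]. Speed limits (rad/s): [2.57, 2.57, 3.14, 3.14, 3.14, 3.14].

### API

Orientations are given as a unit quaternion [w, x, y, z].
In Python, from bench import read_state, get_image, calibration, sign_off gives the robot as it stands.
- The arm moves only by the tool arm_command, never from a script. Its argument "steps" is a list of rows, each a list of 5 numbers: the finger opening in mm, from 0 to 85.4, then the shift along the world's x, y, z in units of 0.2 m (1.0 is 0.2 m), then the turn about the world's z in units of 45 degrees (1.0 is 45 degrees). A call has 1 to 12 rows; each row is the pose to reach, as a shift and turn from the pose commanded when the call began; what a row does not reach only later rows make up. A row lasts 1/8 s, in which the tool goes at most 62.5 mm and 10.7 degrees, less where a joint would pass 70% of its speed; a pose out of reach is approached as far as the arm can. A call with a number of a shift or a turn outside -1 to 1 is refused whole. A call with a gripper value outside its range is refused whole. The fingers move at their own pace and stop on an object; the grip force is fixed at half the most. Time passes only in rows, so rows that repeat a pose let the fingers close. It gives the time, the measured TCP pose, the force, the opening and the grip force at its end, in the units of the state.
- read_state(): the state, without advancing time (a new reading comes with each control period).
- get_image(name): name is "scene" or "side" or "wrist"; returns the picture (384x512x3 uint8, blue, green, red); there is no depth.
- calibration(name): a dict with "mtx" (3x3 intrinsics, pixels), "dist_coeffs" ([k1, k2, p1, p2, k3] as OpenCV has them; the pictures are not rectified), "R" (3x3) and "t" (3): a world point X has camera coordinates R X + t; the wrist camera has in their place "hand_eye" (4x4, takes a point from camera to tool coordinates, whose origin is the TCP and whose axes are the flange's). Camera axes: x right, y down, z forward; pixel columns grow to the right and rows downward; lengths in m; the calibration is good to about 2 mm. A picture is of the moment at which its call begins: read the wrist's pose just before it. calibration takes no time and is no camera call.
- sign_off(): hands the job in; it is judged then, once.
The state is a dict: "time": time; "joint_pos": joint angles; "joint_vel": joint speeds; "tau": joint torques, N m; "ee_pos": TCP position; "eef_rot": TCP orientation; "ft_force": force on the tool from outside, world axes, zero at the start; "torque": the same for the moment, N m; "opening": finger opening in m; "grasp_force": force on a finger pad.
Only numpy, scipy, OpenCV 4.12 (cv2) and the standard library are available. Lean on these libraries where they do the work, as an engineer would, in place of code of your own. Each camera call takes 0.05 s, during which the arm holds its last target. There are 200 camera calls.

## Working session

There is one attempt and no reset: what is moved stays moved. The work goes in short steps, Python scripts to look and compute and a tool call to move; the robot and the scene stay as the last step left them, time stands still between calls to the robot, and variables do not carry over. Pictures are saved under pics/ and viewed, at most 10 in all, crops included, and the job is handed in when it is done.

Besides the shell and the picture viewer there is one more tool, called after "Request:" as name(argument=value, ...) on one line, values as JSON. arm_command: Moves the arm, as the interface text tells. Its arguments: {"type":"object","properties":{"steps":{"type":"array","items":{"type":"array","items":{"type":"number"}}}},"required":["steps"]}

```bash
mkdir -p pics
cat > h.py <<'E'
import numpy as np, cv2
from bench import *
def cam(n,st=None):
    c=calibration(n); K=np.array(c["mtx"]);d=np.array(c["dist_coeffs"])
    if "R" in c: return K,d,np.array(c["R"]),np.array(c["t"]).ravel()
    from scipy.spatial.transform import Rotation as Ro
    q=st["eef_rot"]; T=np.eye(4);T[:3,:3]=Ro.from_quat([q[1],q[2],q[3],q[0]]).as_matrix();T[:3,3]=st["ee_pos"]
    M=np.linalg.inv(T@np.array(c["hand_eye"])); return K,d,M[:3,:3],M[:3,3]
def pt(n,uv,z,st=None):
    K,d,R,t=cam(n,st); p=cv2.undistortPoints(np.array(uv,float).reshape(-1,1,2),K,d).reshape(-1,2)
    r=np.c_[p,np.ones(len(p))]@R; o=-R.T@t
    return o+r*((z-o[2])/r[:,2])[:,None]
def px(n,X,st=None):
    K,d,R,t=cam(n,st); return cv2.projectPoints(np.array(X,float).reshape(-1,3),cv2.Rodrigues(R)[0],t,K,d)[0].reshape(-1,2)
E
python3 - <<'E'
from h import *
st=read_state();print(st)
a=get_image("scene");b=get_image("side");w=get_image("wrist")
for n,i in zip("abw",(a,b,w)): cv2.imwrite(f"pics/{n}0.png",i)
cv2.imwrite("pics/all.png",cv2.resize(np.vstack([np.hstack([a,b]),np.hstack([w,w*0])]),(800,600)))
for n in("scene","side"):
    K,d,R,t=cam(n);print(n,-R.T@t,R[2])
E
```

```text
{'time': 0.0, 'joint_pos': array([ 1.62361046e+00,  2.55775458e-01,  1.07003530e-01, -4.90240092e-04,
       -1.42390313e+00, -2.84606094e-01]), 'joint_vel': array([-2.99511185e-05, -1.60687999e-03, -9.57807374e-04, -1.03470023e-03,
        1.40711879e-04, -5.59536609e-04]), 'tau': array([ 6.27135087e-04, -3.86632347e+01,  2.37937349e+01,  5.36497727e+00,
       -6.21212399e-03, -1.30263936e-05]), 'ee_pos': array([0.12623404, 0.53515187, 0.4037777 ]), 'eef_rot': array([ 9.66738561e-04,  9.93286931e-01, -1.15672515e-01, -8.12743978e-05]), 'ft_force': array([ 0.08752189, -0.0128803 , -0.26393438]), 'torque': array([-0.00698157,  0.05436402,  0.03626216]), 'grasp_force': 0.0, 'opening': 0.08534455700575863}
scene [-0.12724578 -0.9784866   1.00310535] [ 0.43922711  0.66438128 -0.60471238]
side [ 0.41593245 -1.56274474  1.13794538] [ 0.0762489   0.83447303 -0.54574798]
```

View pics/all.png

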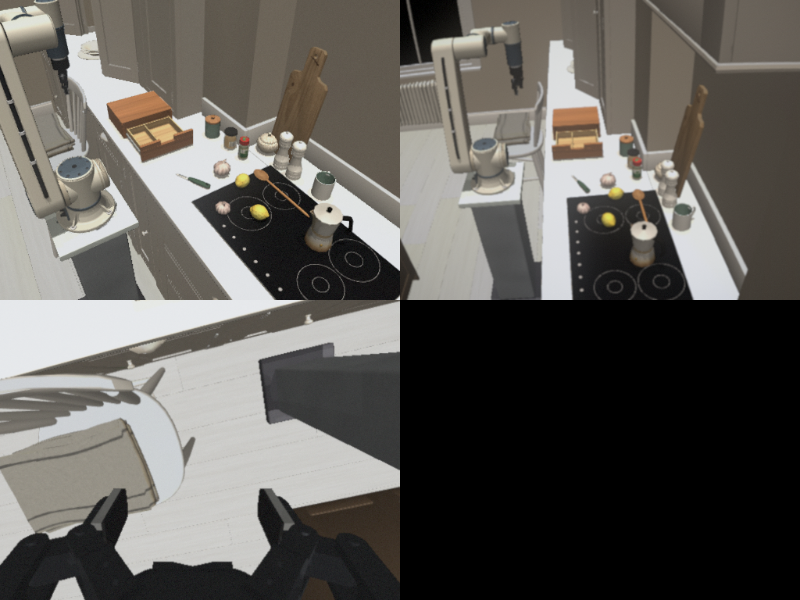

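The composite shows the scene (top left) and side (top right) views. In scene pixels, the garlic candidates are A at (284,215) on the worktop and B at (284,266) on the hob. The lemons are at (310,232) and (332,272), the peeler is at (248,231), and the drawer is at about (205,175). By the description, B is the one I want: on the hob and smaller. I'll check it in a close crop.

Run:
```python
from h import *
a=cv2.imread("pics/a0.png")
cv2.imwrite("pics/c1.png",cv2.resize(a[110:300,130:370],None,fx=3.3,fy=3.15,interpolation=cv2.INTER_CUBIC))
b=cv2.imread("pics/b0.png")
cv2.imwrite("pics/c2.png",cv2.resize(b[120:300,180:340],None,fx=3.3,fy=3.3,interpolation=cv2.INTER_CUBIC))
for n,i in (("scene",a),("side",b)):
    h=cv2.cvtColor(i,cv2.COLOR_BGR2HSV)
    for nm,lo,hi in (("green",(35,60,20),(85,255,140)),("yellow",(22,150,100),(34,255,255)),("pink",(0,25,120),(14,110,255)),("orange",(5,130,60),(20,255,255))):
        m=cv2.inRange(h,lo,hi);N,_,s,c=cv2.connectedComponentsWithStats(m)
        print(n,nm,[(s[k].tolist(),c[k].round(1).tolist()) for k in range(1,N) if s[k][4]>40])
```

```text
scene green [([307, 193, 10, 9, 47], [312.4, 198.0])]
scene yellow [([320, 261, 11, 12, 52], [323.6, 266.3]), ([335, 263, 10, 16, 50], [340.2, 271.8])]
scene pink [([274, 204, 21, 20, 218], [283.1, 214.5]), ([276, 258, 18, 16, 189], [285.3, 265.0])]
scene orange [([138, 117, 81, 41, 1800], [177.3, 136.4]), ([179, 179, 26, 9, 55], [192.3, 183.1]), ([330, 217, 66, 62, 251], [363.8, 248.9])]
side green []
side yellow [([260, 273, 16, 16, 141], [269.0, 280.4])]
side pink [([195, 136, 61, 37, 182], [223.3, 143.8]), ([281, 172, 18, 9, 42], [289.2, 174.8]), ([257, 221, 19, 16, 197], [265.8, 229.8]), ([227, 260, 16, 13, 161], [234.1, 265.5])]
side orange [([197, 138, 57, 23, 1030], [224.8, 148.9]), ([306, 255, 10, 27, 54], [310.8, 269.6])]
```

View pics/c1.png

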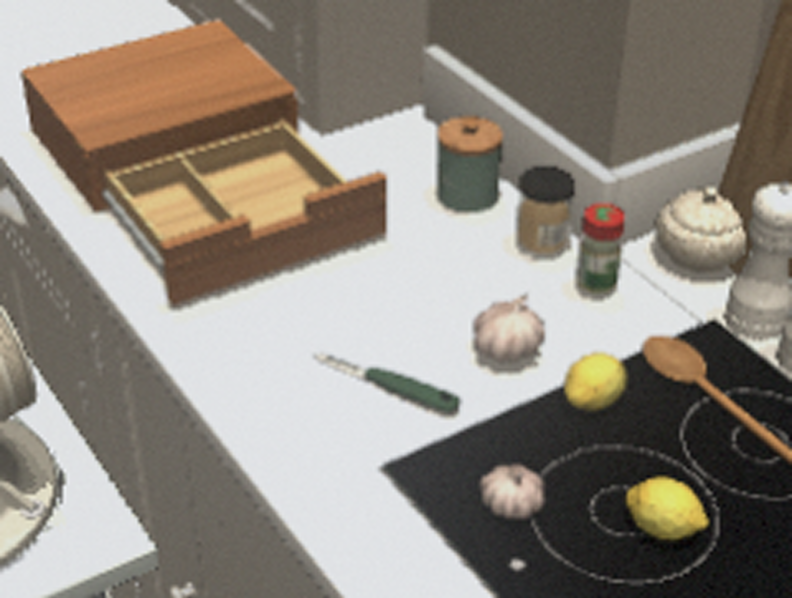

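View pics/c2.png

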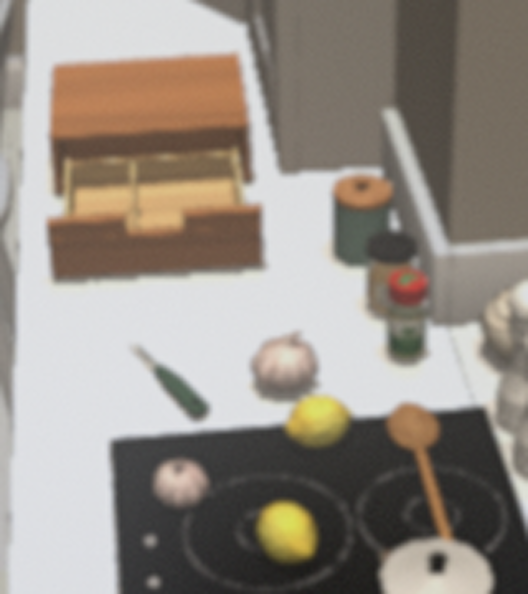

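The crops show garlic B at c1 (513,491), which is on the hob and clearly smaller than A at (509,332). The peeler runs from (316,355) at the blade to (458,408) at the handle. The drawer is open with its front corners at (165,255) and (384,178), and its narrow bay is on the robot side. B is confirmed.

Run:
```python
from h import *
np.set_printoptions(precision=4,suppress=True)
A=lambda l:np.array([(130+x/3.3,110+y/3.15) for x,y in l])
B=lambda l:np.array([(180+x/3.3,120+y/3.3) for x,y in l])
for nm,a,b,z in (("garlic",[(513,491)],[(181,483)],.034),("bigG",[(509,335)],[(285,366)],.035),
 ("lemon hob",[(668,508)],[(287,532)],.034),("lemonA",[(596,381)],[(318,421)],.028),
 ("peeler",[(316,355),(458,408)],[(134,346),(203,412)],.009),
 ("front top",[(165,255),(384,178)],[(49,224),(260,210)],.092),("front bot",[(172,305),(384,237)],[(54,278),(262,267)],.009),
 ("unit top front",[(88,152),(298,97)],[(52,137),(247,123)],.096),("unit top back",[(24,73),(217,22)],[(52,66),(238,56)],.096),
 ("divider",[(185,155),(228,217)],[(134,163),(134,212)],.053)):
    print(nm,"\n",np.hstack([pt("scene",A(a),z),pt("side",B(b),z)]))
```

```text
garlic 
 [[ 0.4393 -0.2984  0.034   0.4411 -0.3006  0.034 ]]
bigG 
 [[ 0.5655 -0.1184  0.035   0.5707 -0.1188  0.035 ]]
lemon hob 
 [[ 0.5432 -0.3893  0.034   0.5405 -0.388   0.034 ]]
lemonA 
 [[ 0.6011 -0.2158  0.028   0.5954 -0.2124  0.028 ]]
peeler 
 [[ 0.3977 -0.0169  0.009   0.4028 -0.0216  0.009 ]
 [ 0.4752 -0.1604  0.009   0.474  -0.1561  0.009 ]]
front top 
 [[0.3021 0.1219 0.092  0.3102 0.1315 0.092 ]
 [0.5689 0.1259 0.092  0.57   0.1257 0.092 ]]
front bot 
 [[0.3088 0.1358 0.009  0.3085 0.1362 0.009 ]
 [0.5672 0.1226 0.009  0.5702 0.1235 0.009 ]]
unit top front 
 [[0.3108 0.3423 0.096  0.3137 0.3452 0.096 ]
 [0.5725 0.3254 0.096  0.5758 0.3433 0.096 ]]
unit top back 
 [[0.3152 0.5545 0.096  0.3129 0.5595 0.096 ]
 [0.5784 0.5513 0.096  0.583  0.5477 0.096 ]]
divider 
 [[0.426  0.3385 0.053  0.4204 0.3336 0.053 ]
 [0.4102 0.1972 0.053  0.4153 0.2076 0.053 ]]
```

Request:
arm_command(steps=[[85,0.13,-0.25,0,-0.2],[85,0.26,-0.5,0,-0.4],[85,0.38,-0.75,0,-0.6],[85,0.5,-1,0,-0.8]])

```text
time: 0.65
ee_pos: [0.2267, 0.3335, 0.4045]
eef_rot: [0.0, 0.908, -0.419, 0.0]
ft_force: [1.5, 0.5, 1.2]
opening: 0.085
grasp_force: 0.0
```

Request:
arm_command(steps=[[85,0.13,-0.25,0,-0.1],[85,0.26,-0.5,0,-0.28],[85,0.38,-0.75,0,-0.28],[85,0.5,-1,0,-0.28]])

```text
time: 1.15
ee_pos: [0.3265, 0.1335, 0.4048]
eef_rot: [-0.0, 0.858, -0.514, 0.0]
ft_force: [1.6, 0.2, -0.4]
opening: 0.0847
grasp_force: 0.0
```

Request:
arm_command(steps=[[85,0.13,-0.25,0,0],[85,0.26,-0.5,0,0],[85,0.38,-0.75,-0.1,0],[85,0.5,-1,-0.2,0],[85,0.5,-1,-0.2,0],[85,0.5,-1,-0.2,0]])

```text
time: 1.9
ee_pos: [0.4262, -0.0648, 0.3645]
eef_rot: [0.0, 0.857, -0.515, -0.0]
ft_force: [-0.6, -0.3, 0.2]
opening: 0.0851
grasp_force: 0.0
```

Run:
```python
from h import *
np.set_printoptions(precision=4,suppress=True)
st=read_state();w=get_image("wrist");cv2.imwrite("pics/w1.png",w)
import pickle;pickle.dump(st,open("w1.pkl","wb"))
h=cv2.cvtColor(w,cv2.COLOR_BGR2HSV)
m=cv2.inRange(h,(40,70,15),(90,255,160));N,l,s,c=cv2.connectedComponentsWithStats(m)
k=1+np.argmax(s[1:,4]);print(s[k],c[k]);ys,xs=np.nonzero(l==k)
P=pt("wrist",np.c_[xs,ys],.013,st)[:,:2];mu=P.mean(0);U,S,V=np.linalg.svd(P-mu,full_matrices=False);q=(P-mu)@V.T
print(mu,V[0],np.degrees(np.arctan2(V[0][1],V[0][0])),q.min(0),q.max(0))
print(px("wrist",[[.4,-.019,.009],[.4746,-.158,.009],[.44,-.3,.034]],st))
```

```text
[ 235   67   21   97 1499] [244.4576 110.5264]
[ 0.4546 -0.1137] [-0.4398  0.8981] 116.09126526060375 [-0.0441 -0.0108] [0.057  0.0106]
[[247.631  204.5828]
 [247.5305  62.5755]
 [363.9255 -78.6534]]
```

View pics/w1.png

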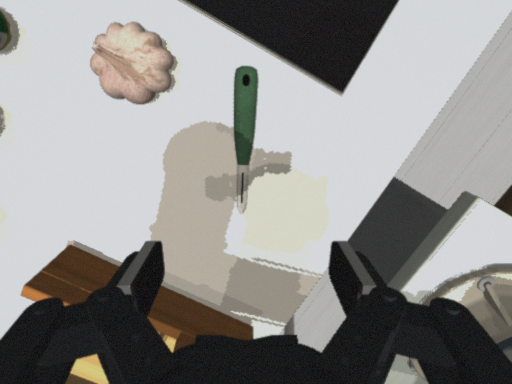

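The wrist view shows the peeler from its handle end at (247,66) to its blade tip at (241,213). Only its own shadow lies near it.

Run:
```python
from h import *
import pickle;st=pickle.load(open("w1.pkl","rb"))
p=pt("wrist",[(247,66),(241,213)],.009,st);d=p[1]-p[0]
print(p,np.linalg.norm(d),p.mean(0),np.degrees(np.arctan2(d[1],d[0])));print(st["ee_pos"],st["eef_rot"])
q=st["eef_rot"];print("closing",2*np.degrees(np.arctan2(q[2],q[1]))-90)
```

```text
[[ 0.47353135 -0.15484514  0.009     ]
 [ 0.4018831  -0.00551291  0.009     ]] 0.16563088180207414 [ 0.43770723 -0.08017902  0.009     ] 115.63126937601601
[ 0.42623867 -0.06484931  0.36454633] [ 1.66359758e-04  8.57429237e-01 -5.14601794e-01 -2.62738194e-04]
closing -151.94168750301526
```

Request:
arm_command(steps=[[60,0.057,-0.077,-0.25,-0.05],[60,0.057,-0.077,-0.5,-0.05],[60,0.057,-0.077,-0.7,-0.05],[60,0.057,-0.077,-0.85,-0.05],[60,0.057,-0.077,-0.935,-0.05],[60,0.057,-0.077,-0.935,-0.05],[5,0.057,-0.077,-0.935,-0.05],[5,0.057,-0.077,-0.935,-0.05],[5,0.057,-0.077,-0.935,-0.05],[5,0.057,-0.077,-0.935,-0.05],[5,0.057,-0.077,-0.935,-0.05],[5,0.057,-0.077,-0.935,-0.05]])

```text
time: 3.45
ee_pos: [0.4383, -0.0798, 0.1791]
eef_rot: [-0.001, 0.848, -0.531, 0.001]
ft_force: [-2.0, 2.4, 6.6]
opening: 0.023
grasp_force: 59.4
```

Request:
arm_command(steps=[[5,0,0,0,0],[5,0,0,0,0],[5,0,0,0.1,0],[5,0,0,0.3,0],[5,0,0,0.5,0],[5,0,0,0.7,0],[5,0,0,0.7,0]])

```text
time: 4.32
ee_pos: [0.4386, -0.0801, 0.3215]
eef_rot: [-0.002, 0.848, -0.531, 0.003]
ft_force: [-0.8, -0.2, -1.1]
opening: 0.0233
grasp_force: 59.2
```

Request:
arm_command(steps=[[5,-0.08,0.2,0.05,-0.15],[5,-0.16,0.4,0.1,-0.3],[5,-0.25,0.6,0.15,-0.45],[5,-0.34,0.8,0.2,-0.61],[5,-0.34,0.9,0.2,-0.61],[5,-0.34,0.9,0.2,-0.61],[5,-0.34,0.9,0.2,-0.61]])

```text
time: 5.2
ee_pos: [0.3695, 0.0995, 0.3573]
eef_rot: [-0.001, -0.697, 0.717, 0.0]
ft_force: [0.4, -0.3, -1.3]
opening: 0.0233
grasp_force: 59.2
```

Run:
```python
from h import *
import pickle
st=read_state();w=get_image("wrist");pickle.dump(st,open("w2.pkl","wb"));cv2.imwrite("pics/w2.png",w)
print(st["ee_pos"],px("wrist",[[.37,.237,.017],[.487,.237,.017],[.44,.127,.092],[.417,.2,.053]],st))
```

```text
[0.36954002 0.09946803 0.35725948] [[248.52490749 272.46711774]
 [154.85576657 274.52374705]
 [166.80401308 219.44600009]
 [204.76926539 264.49579356]]
```

View pics/w2.png

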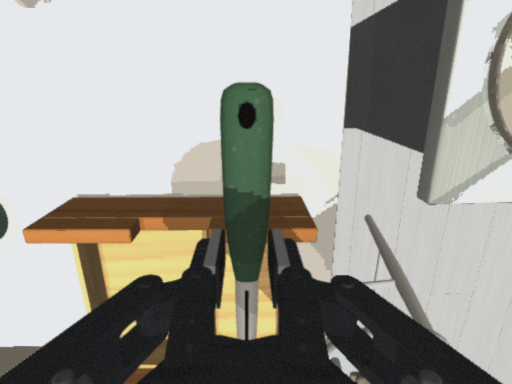

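The wrist view shows the held peeler centred and straight, and the drawer front panel's top edge running from (27,231) to (316,228). The notch's left end is at about (135,230).

Run:
```python
from h import *
import pickle;st=pickle.load(open("w2.pkl","rb"))
np.set_printoptions(precision=4,suppress=True)
print(pt("wrist",[(27,231),(316,228),(27,243),(316,240),(138,231)],.092,st))
print(pt("wrist",[(206,245),(206,234)],.053,st))
q=st["eef_rot"];print("closing",2*np.degrees(np.arctan2(q[2],q[1]))-90)
print("peeler ends",pt("wrist",[(247,83)],st["ee_pos"][2]-.165,st))
```

```text
[[0.5678 0.1352 0.092 ]
 [0.3081 0.139  0.092 ]
 [0.5711 0.1474 0.092 ]
 [0.3075 0.1511 0.092 ]
 [0.4671 0.1377 0.092 ]]
[[0.4139 0.176  0.053 ]
 [0.413  0.163  0.053 ]]
closing 178.41962347365597
peeler ends [[0.3668 0.0165 0.1923]]
```

Request:
arm_command(steps=[[5,0.007,0.25,0,0],[5,0.007,0.5,0,0],[5,0.007,0.7,0,0],[5,0.007,0.71,-0.1,0],[5,0.007,0.71,-0.3,0],[5,0.007,0.71,-0.5,0],[5,0.007,0.71,-0.65,0],[5,0.007,0.71,-0.75,0],[5,0.007,0.71,-0.79,0],[5,0.007,0.71,-0.79,0]])

```text
time: 6.5
ee_pos: [0.3714, 0.2415, 0.1996]
eef_rot: [-0.0, -0.697, 0.717, -0.0]
ft_force: [-0.0, -0.8, -1.1]
opening: 0.0233
grasp_force: 59.2
```

Request:
arm_command(steps=[[5,0,0,-0.012,0],[5,0,0,-0.012,0],[40,0,0,-0.012,0],[40,0,0,-0.012,0],[40,0,0,-0.012,0],[40,0,0,0,0],[40,0,0,0.15,0],[40,0,0,0.4,0],[60,0,0,0.7,0],[85,0,0,0.8,0],[85,0,0,0.8,0]])

```text
time: 7.88
ee_pos: [0.3713, 0.2421, 0.3615]
eef_rot: [0.002, -0.697, 0.717, 0.0]
ft_force: [-0.7, -0.2, -0.6]
opening: 0.085
grasp_force: 0.0
```

Request:
arm_command(steps=[[85,0.08,-0.3,0,0.3],[85,0.16,-0.6,0,0.6],[85,0.24,-0.9,0,0.6],[85,0.3,-1,0,0.6],[85,0.3,-1,0,0.6],[85,0.3,-1,0,0.6]])

```text
time: 8.62
ee_pos: [0.4308, 0.0419, 0.3587]
eef_rot: [0.001, 0.845, -0.535, -0.001]
ft_force: [0.0, 0.6, 0.5]
opening: 0.0849
grasp_force: 0.0
```

Run:
```python
from h import *
a=get_image("scene");b=get_image("side")
cv2.imwrite("pics/c3.png",np.hstack([cv2.resize(a[130:220,150:260],None,fx=3.6,fy=4.4,interpolation=3),cv2.resize(b[130:220,180:280],None,fx=3.9,fy=4.4,interpolation=3)]))
```

```text
(no output)
```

View pics/c3.png

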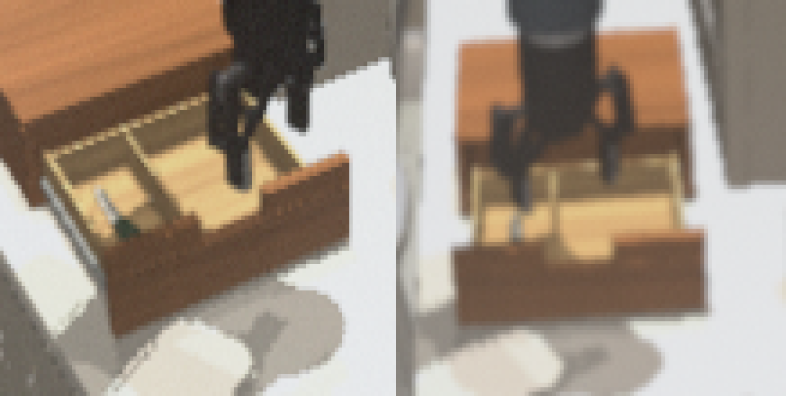

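The two crops show the peeler lying flat, lengthwise in the narrow bay: (105,215) in the left crop and (515,225) in the right. Next, the garlic.

Request:
arm_command(steps=[[85,0,-0.3,0,0],[85,0,-0.6,0,0],[85,0,-0.9,0,0],[85,0,-1,0,0],[85,0,-1,0,0]])

```text
time: 9.35
ee_pos: [0.4312, -0.1583, 0.3593]
eef_rot: [0.0, 0.845, -0.535, -0.0]
ft_force: [-0.1, 0.4, -0.5]
opening: 0.0847
grasp_force: 0.0
```

Request:
arm_command(steps=[[85,0,-0.2,0,0],[85,0,-0.3,0,0],[85,0,-0.3,0,0],[85,0,-0.3,0,0]])

```text
time: 9.85
ee_pos: [0.4314, -0.2168, 0.3596]
eef_rot: [-0.0, 0.846, -0.534, -0.0]
ft_force: [-0.3, 0.3, 0.0]
opening: 0.085
grasp_force: 0.0
```

Run:
```python
from h import *
st=read_state();w=get_image("wrist")
print(st["ee_pos"],px("wrist",[.44,-.3,.034],st))
h=cv2.cvtColor(w,cv2.COLOR_BGR2HSV)
m=cv2.inRange(h,(0,20,110),(16,140,255))|cv2.inRange(h,(170,20,110),(180,140,255))
m=cv2.morphologyEx(m,cv2.MORPH_OPEN,np.ones((3,3)));N,l,s,c=cv2.connectedComponentsWithStats(m)
for k in range(1,N):
    if s[k][4]>300: print(s[k],c[k],pt("wrist",[c[k],s[k][:2]+s[k][2:4]/2,s[k][:2]+[0,s[k][3]/2],s[k][:2]+[s[k][2],s[k][3]/2]],.034,st))
cv2.imwrite("pics/w3.png",w)
```

```text
[ 0.43138    -0.21680143  0.35962781] [[275.87554048  89.48832712]]
[ 242   66   56   63 2361] [268.61414655  97.25540025] [[ 0.44304216 -0.29060309  0.034     ]
 [ 0.44173024 -0.2909791   0.034     ]
 [ 0.46615923 -0.27929673  0.034     ]
 [ 0.41729798 -0.30268929  0.034     ]]
[  50  172   72   64 2389] [ 86.92674759 206.2231059 ] [[ 0.57089708 -0.10299383  0.034     ]
 [ 0.5725355  -0.10512497  0.034     ]
 [ 0.60852148 -0.08785634  0.034     ]
 [ 0.53679439 -0.12226343  0.034     ]]
```

View pics/w3.png

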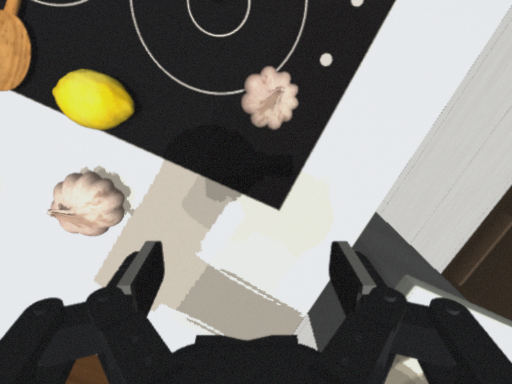

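The wrist view confirms it: the small garlic is on the hob at (269,97), about 51 mm across, while the big one is at (87,206), about 70 mm across. The lemon is well clear of the small one.

Request:
arm_command(steps=[[85,0.048,-0.25,-0.1,0],[85,0.048,-0.39,-0.3,0],[85,0.048,-0.39,-0.5,0],[85,0.048,-0.39,-0.7,0],[85,0.048,-0.39,-0.82,0],[85,0.048,-0.39,-0.873,0],[85,0.048,-0.39,-0.873,0],[30,0.048,-0.39,-0.873,0],[30,0.048,-0.39,-0.873,0],[30,0.048,-0.39,-0.873,0],[30,0.048,-0.39,-0.873,0],[30,0.048,-0.39,-0.873,0]])

```text
time: 11.4
ee_pos: [0.4413, -0.2963, 0.187]
eef_rot: [-0.0, 0.845, -0.534, 0.002]
ft_force: [-1.1, 1.8, 7.7]
opening: 0.051
grasp_force: 60.0
```

Request:
arm_command(steps=[[30,0,0,0,0],[30,0,0,0,0],[30,0,0,0.1,0],[30,0,0,0.3,0],[30,0,0,0.5,0],[30,0,0,0.7,0],[30,0,0,0.7,0]])

```text
time: 12.28
ee_pos: [0.4414, -0.2966, 0.3294]
eef_rot: [-0.001, 0.845, -0.534, 0.004]
ft_force: [0.6, -0.2, -0.2]
opening: 0.0512
grasp_force: 61.3
```

Request:
arm_command(steps=[[30,0.05,0.2,0,0],[30,0.1,0.45,0,0],[30,0.15,0.7,0,0],[30,0.213,0.9,0,0],[30,0.213,1,0,0]])

```text
time: 12.9
ee_pos: [0.4835, -0.0942, 0.3246]
eef_rot: [-0.0, 0.846, -0.533, -0.0]
ft_force: [-0.2, -0.3, -0.4]
opening: 0.0509
grasp_force: 61.4
```

Request:
arm_command(steps=[[30,0,0.25,0,0],[30,0,0.5,0,0],[30,0,0.75,0,0],[30,0,0.95,0,0],[30,0,1,0,0]])

```text
time: 13.52
ee_pos: [0.483, 0.1057, 0.3246]
eef_rot: [0.0, 0.846, -0.533, -0.0]
ft_force: [0.2, -1.5, -0.3]
opening: 0.0513
grasp_force: 61.4
```

Request:
arm_command(steps=[[30,0,0.25,0,0],[30,0,0.5,0,0],[30,0,0.65,0,0],[30,0,0.69,0,0],[30,0,0.69,-0.2,0],[30,0,0.69,-0.4,0],[30,0,0.69,-0.55,0],[30,0,0.69,-0.62,0],[30,0,0.69,-0.645,0],[30,0,0.69,-0.645,0],[30,0,0.69,-0.645,0]])

```text
time: 14.9
ee_pos: [0.4836, 0.2416, 0.1977]
eef_rot: [-0.001, 0.845, -0.534, 0.0]
ft_force: [-3.1, -1.6, 6.8]
opening: 0.051
grasp_force: 62.0
```

Request:
arm_command(steps=[[60,0,0,0.005,0],[75,0,0,0.005,0],[75,0,0,0.005,0],[75,0,0,0.005,0],[75,0,0,0.15,0],[75,0,0,0.4,0],[75,0,0,0.65,0],[60,0,0,0.75,0],[30,0,0,0.75,0],[10,0,0,0.75,0]])

```text
time: 16.15
ee_pos: [0.483, 0.2417, 0.3448]
eef_rot: [0.001, 0.845, -0.534, -0.001]
ft_force: [-0.4, 0.4, 0.1]
opening: 0.0244
grasp_force: 0.0
```

Request:
arm_command(steps=[[0,-0.1,-0.3,0,-0.2],[0,-0.2,-0.6,0,-0.4],[0,-0.23,-0.9,0,-0.57],[0,-0.23,-1,0,-0.57],[0,-0.23,-1,0,-0.57],[0,-0.23,-1,0,-0.57]])

```text
time: 16.9
ee_pos: [0.4373, 0.0423, 0.3453]
eef_rot: [-0.001, -0.706, 0.709, 0.0]
ft_force: [0.4, 1.0, 0.2]
opening: -0.0001
grasp_force: 0.0
```

Run:
```python
from h import *
st=read_state();a=get_image("scene");w=get_image("wrist");b=get_image("side");print(st["ee_pos"])
cv2.imwrite("pics/c4.png",np.hstack([cv2.resize(a[130:220,150:260],(400,400),interpolation=3),cv2.resize(b[130:220,180:280],(400,400),interpolation=3)]))
```

```text
[0.43733314 0.04227007 0.34527884]
```

View pics/c4.png

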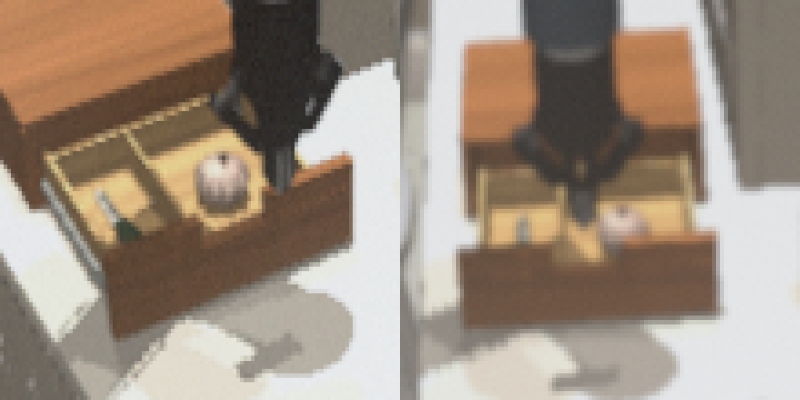

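Garlic is in the wide bay at (222,182) and peeler in the narrow bay at (112,215); the drawer is still open. Next I'll push it shut with closed fingers.

Request:
arm_command(steps=[[0,0,0,-0.25,0],[0,0,0,-0.5,0],[0,0,0,-0.66,0],[0,0,0.15,-0.66,0],[0,0,0.25,-0.66,0],[0,0,0.3,-0.66,0],[0,0,0.34,-0.66,0],[0,0,0.38,-0.66,0],[0,0,0.42,-0.66,0],[0,0,0.46,-0.66,0]])

```text
time: 18.3
ee_pos: [0.4373, 0.1339, 0.2141]
eef_rot: [-0.0, -0.706, 0.709, -0.0]
ft_force: [0.9, -1.9, -0.2]
opening: -0.0001
grasp_force: 0.0
```

Request:
arm_command(steps=[[0,0,0.05,0,0],[0,0,0.11,0,0],[0,0,0.18,0,0],[0,0,0.25,0,0],[0,0,0.32,0,0],[0,0,0.39,0,0],[0,0,0.46,0,0],[0,0,0.53,0,0],[0,0,0.6,0,0],[0,0,0.67,0,0],[0,0,0.73,0,0],[0,0,0.76,0,0]])

```text
time: 19.8
ee_pos: [0.4376, 0.2869, 0.2142]
eef_rot: [0.0, -0.706, 0.708, -0.0]
ft_force: [3.1, -2.1, -0.1]
opening: -0.0001
grasp_force: 0.0
```

Request:
arm_command(steps=[[0,0,0.02,0,0],[0,0,0.04,0,0],[0,0,0.06,0,0],[0,0,0.08,0,0],[0,0,0.08,0,0]])

```text
time: 20.42
ee_pos: [0.4376, 0.3024, 0.2143]
eef_rot: [0.001, -0.706, 0.709, 0.0]
ft_force: [4.6, 0.5, -0.1]
opening: -0.0001
grasp_force: 0.0
```

Request:
arm_command(steps=[[0,0,0.015,0,0],[0,0,0.03,0,0],[0,0,0.045,0,0],[0,0,0.045,0,0]])

```text
time: 20.92
ee_pos: [0.4377, 0.3102, 0.2143]
eef_rot: [-0.001, -0.706, 0.708, -0.001]
ft_force: [6.4, -4.3, 0.2]
opening: -0.0001
grasp_force: 0.0
```

Request:
arm_command(steps=[[0,0,0.012,0,0],[0,0,0.025,0,0],[0,0,0.025,0,0]])

```text
time: 21.3
ee_pos: [0.4378, 0.3142, 0.2143]
eef_rot: [-0.001, -0.706, 0.708, -0.001]
ft_force: [6.9, -7.2, 1.7]
opening: -0.0
grasp_force: 0.0
```

Request:
arm_command(steps=[[0,0,0.012,0,0],[0,0,0.025,0,0],[0,0,0.038,0,0],[0,0,0.038,0,0]])

```text
time: 21.8
ee_pos: [0.4377, 0.3235, 0.2145]
eef_rot: [0.0, -0.706, 0.709, -0.0]
ft_force: [4.8, -1.9, 1.3]
opening: 0.0
grasp_force: 0.0
```

Request:
arm_command(steps=[[0,0,0.012,0,0],[0,0,0.025,0,0],[0,0,0.025,0,0]])

```text
time: 22.18
ee_pos: [0.4378, 0.325, 0.2145]
eef_rot: [-0.003, -0.706, 0.708, -0.003]
ft_force: [7.6, -15.7, 7.7]
opening: -0.0001
grasp_force: 0.0
```

The force dropped as the catch drew the drawer in, then rose to a hard stop, so it looks seated. I'll back off and check.

Request:
arm_command(steps=[[0,0,-0.05,0,0],[0,0,-0.2,0,0],[0,0,-0.45,0,0],[0,0,-0.7,0.2,0],[0,0,-0.9,0.4,0],[0,0,-1,0.6,0],[0,0,-1,0.6,0],[0,0,-1,0.6,0]])

```text
time: 23.18
ee_pos: [0.4366, 0.1287, 0.3334]
eef_rot: [-0.0, -0.706, 0.709, 0.001]
ft_force: [0.2, 0.1, -0.4]
opening: -0.0001
grasp_force: 0.0
```

Run:
```python
from h import *
st=read_state();a=get_image("scene");b=get_image("side");print(st["ee_pos"],st["time"])
cv2.imwrite("pics/c5.png",np.hstack([cv2.resize(a[100:220,120:260],(400,400),interpolation=3),cv2.resize(b[120:220,180:280],(400,400),interpolation=3)]))
```

```text
[0.43662799 0.12867741 0.33335038] 23.175
```

View pics/c5.png

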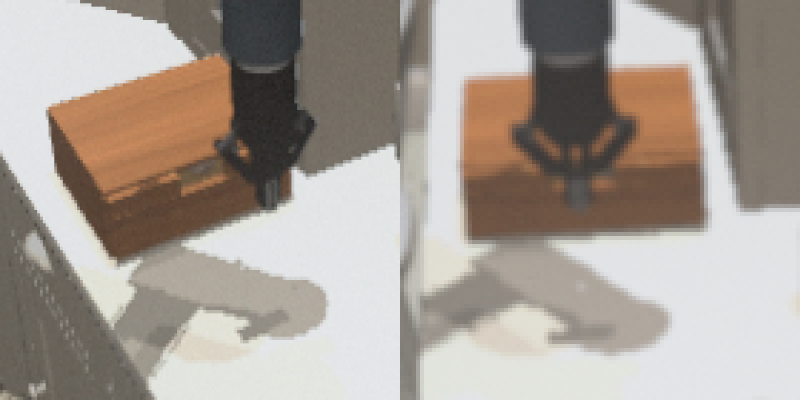

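The drawer front lies flush against the unit in both crops, with the front's bottom-left corner at (118,264) in the left crop and (468,240) in the right. I'll check its distance from the unit in numbers.

Run:
```python
from h import *
S=lambda x,y:(120+x*.35,100+y*.3); D=lambda x,y:(180+(x-400)*.25,120+y*.25)
print(pt("scene",[S(118,264)],.009),pt("scene",[S(104,198)],.092))
print(pt("side",[D(468,240),D(706,228)],.009))
```

```text
[[0.31170234 0.32588812 0.009     ]] [[0.30889132 0.34151108 0.092     ]]
[[0.31126298 0.33148187 0.009     ]
 [0.57807392 0.31753328 0.009     ]]
```

```bash
python3 -c "
from bench import *
print(sign_off())"
```

```text
the job is handed in; nothing more can be done
None
```

The peeler is in the narrow bay, the small garlic is in the wide bay, the drawer was pushed gently shut with its front measuring flush against the unit, and the job is handed in; no verdict was returned.

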